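# Take the needle off the record and park the tonearm

## Task

Stop the record player: with a fingertip push its cue lever all the way back so that the tonearm rises, push the raised arm sideways off the record until it stands over its rest, then push the cue lever all the way forward again so that the arm comes down into the rest. Push gently and do not pinch the arm or the lever or lift the arm by hand; do not swing the arm while the needle is down, nor lower it anywhere but into the rest. Keep off the record, and leave the metal puck and the tin where they are.

Things in the scene. Friction and masses are not known exactly. Their poses are not given: they have to be found in the camera images.
- turntable: Record player, dark wood plinth 435 x 340 mm (x, y), top 60 mm above the desk, fixed. Origin: centre of its footprint at desk height; x points away from the robot, y to its front (the chair's side), z up. In this frame (mm): spindle at (48, 0), tip 98 high; arm pivot at (-138, -120), housing 40 wide, up to 128 high, counterweight reaching 66 behind it; cue lever hinge at (-188, 0).
- tonearm (a joint): Swing of the tonearm about the upright axis of its pivot, rad: 0 when the tube lies along the turntable's y axis over the middle of the rest, grows as the arm swings in over the record (clockwise from above), stop at -0.06 against the rest's tall outer prong. Starts at 0.42 to 0.73, needle on the record. Turns easily (0.02 N m) and stays where it is left.
- lift (a joint): Lift of the tonearm tube, rad: 0 lowered (needle at record height), about 0.066 fully raised by the cue lever (needle about 15 mm higher). It is geared to the cue lever and moves with it only.
- cue_lever (a joint): Cue lever, rad: 0 = leaning 0.4 rad to the turntable's front (+y), arm lowered; 0.8 = leaning 0.4 rad to the rear (-y), arm raised; stops at both ends. It turns about an axis along the turntable's x, at x -188, y 0, 70 mm above the desk. Friction 0.025 N m; it stays where it is left.
- cue_tip (a point): Centre of the black rounded tip (11 mm thick) of the chromed cue lever, 43 mm from its hinge.
- tube_push (a point): Point on the axis of the silver arm tube (9 mm thick), 158 mm from the pivot, between the rest and the black headshell (collar from 190 mm, headshell toed in towards the spindle): push here on the side towards the spindle. It is 110 mm above the desk when lowered, about 120 mm when raised.
- needle (a point): Tip of the needle under the headshell, 232 mm from the pivot.
- rest (a point): Where the tube's axis lies when the arm is parked: middle of the black U-shaped cradle, 115 mm from the pivot, 110 mm above the desk. The cradle is 30 mm wide; its outer prong (away from the record) is tall, 133 mm above the desk, the inner one low. The parked tube runs 50 mm from the cue lever.
- record: The black record with an orange label, on its mat; radius 150 mm, its top 84 mm above the desk. Origin on its axis 4 mm below its top. It must not be touched.
- adapter_puck: Loose aluminium puck, 38 mm wide, 13 mm high, lying on the plinth at its front corner on the robot's side. Bystander. Origin: centre of its underside.
- mint_tin: Loose round tin with a white lid, 68 mm wide, 43 mm high, on the desk behind the record player. Bystander. Origin: centre of its underside.

How it is judged:
By the outcome, as a careful person would: the job done as asked, in the order asked, and still so for the second after the job is handed in, with the robot touching nothing.
It also fails if it takes over 58 s, if anything falls off the work surface, if the arm or the gripper's body presses on something with over 40 N, if the wrist force passes 120 N, or if a joint passes its speed limit or range.

## Robot

A 7-joint arm with a two-finger parallel gripper is mounted at the origin on the work surface; the furniture and walls round the work are solid. World frame = base frame: x ahead of the robot, y to its left, z up, the work surface at z = 0. Lengths are in mm, angles in rad, forces in N, time in s.
With the tool pointing down it reaches from about 400 to 875 mm from the base axis. Payload 4.4 kg.
Tool frame: the origin (TCP) lies midway between the tips of the shut fingers; the grasp point (between the pads) lies 19 mm behind it; z points along the fingers, y is the line along which they close (so a half turn about z gives the same grasp; the last joint's range is limited). The gripper opens to 85 mm and grips with 20 to 120 N. Pads are 22 mm wide; open, the fingers measure 114 mm over their backs; the gripper's body (76 mm by 85 mm) begins 54 mm behind the grasp point. The pads swing forward as they close: fully open they stand 13 mm farther back than shut.
Start: joints at [-1.357, 0.628, 0.038, 1.517, -0.027, 0.996, -0.02], TCP at [179.482, 624.743, 231.313] pointing down, gripper open.
Joint ranges: [-3.06, 3.06], [-0.37, 2.12], [-1.25, 1.32], [0.18, 2.47], [-1.1, 4.24], [0.23, 1.98], [-2.94, 2.94]. Speed limits (rad/s): [2.57, 2.57, 3.14, 3.14, 3.14, 3.14, 3.14].

## Interface

Orientations are given as [roll, pitch, yaw] about the fixed x, y, z axes, in that order (R = Rz(yaw) Ry(pitch) Rx(roll)).
In Python, from cell import monitor, cams, ctrl gives the robot as it stands.
- The arm moves only by the tool drive_tool, never from a script. Its argument "motion" is a list of rows, each an object with "fingers": the opening, from 0 (shut) to 1 (fully open); "linear": the shift along the tool's x, y, z in m, a list of three; "twist": the turn about the tool's z in rad. In form: [{"fingers": fingers, "linear": [x, y, z], "twist": twist}, ...]. A call has 1 to 5 rows; each row shifts and turns the commanded pose from where the row before left it, along the tool's axes as they then stand; what a row does not reach is not made up. A row lasts 1/12 s, in which the tool goes at most 41.7 mm and 7.16 degrees, less where a joint would pass 70% of its speed; a pose out of reach is approached as far as the arm can. A call with a gripper value outside its range is refused whole. The fingers move at their own pace and stop on an object; the grip force is fixed at half the most. Time passes only in rows, so rows that do not move let the fingers close. It gives the time, the measured TCP pose, the force, the opening and the grip force at its end, in the units of the state.
- monitor.read_state(): the state, without advancing time (a new reading comes with each control period).
- cams.get_image(name): name is "side" or "top"; returns a dict with "color" (420x560x3 uint8, blue, green, red), "K" (3x3 intrinsics, pixels), "R" (3x3) and "t" (3): a world point X has camera coordinates R X + t. Camera axes: x right, y down, z forward; pixel columns grow to the right and rows downward; lengths in mm; the calibration is good to about 2 mm. A picture is of the moment at which its call begins. There is no depth.
- ctrl.finish_job(): hands the job in; it is judged then, once.
The state is a dict: "clock": time; "qpos": joint angles; "qd": joint speeds; "tau": joint torques, N m; "eef_pos": TCP position; "tool_rot": TCP orientation; "force": force on the tool from outside, world axes, zero at the start; "torque": the same for the moment, N m; "width": finger opening in mm; "gripper_force": force on a finger pad.
Only numpy, scipy, OpenCV 4.12 (cv2) and the standard library are available. Lean on these libraries where they do the work, as an engineer would, in place of code of your own. Each camera call takes 0.05 s, during which the arm holds its last target. There are 200 camera calls.

## Working session

There is one attempt and no reset: what is moved stays moved. The work goes in short steps, Python scripts to look and compute and a tool call to move; the robot and the scene stay as the last step left them, time stands still between calls to the robot, and variables do not carry over. Pictures are saved under pics/ and viewed, at most 10 in all, crops included, and the job is handed in when it is done.

Besides the shell and the picture viewer there is one more tool, called as a command line: name --argument value ..., lists and objects as JSON in quotes. drive_tool: Moves the arm, as the interface text tells. Its arguments: {"type":"object","properties":{"motion":{"type":"array"}},"required":["motion"]}

```bash
mkdir -p pics
python3 - <<'E'
from cell import monitor,cams
import cv2,numpy as np
s=monitor.read_state();print({k:np.round(v,3).tolist() for k,v in s.items()})
for n in("top","side"):
    i=cams.get_image(n);cv2.imwrite(f"pics/{n}0.png",i["color"]);print(n,i["K"].tolist(),np.round(i["R"],4).tolist(),i["t"])
    np.savez(n+".npz",K=i["K"],R=i["R"],t=i["t"])
E
```

```text
{'clock': 0.0, 'qpos': [-1.357, 0.629, 0.038, 1.518, -0.027, 0.996, -0.02], 'qd': [-0.001, 0.0, 0.001, 0.0, 0.001, -0.001, -0.0], 'tau': [0.001, -56.341, 1.226, -19.344, 0.011, 0.01, 0.0], 'eef_pos': [179.309, 624.135, 230.395], 'tool_rot': [-3.14, -0.0, 2.862], 'force': [0.596, 0.223, -0.166], 'torque': [0.002, 0.054, 0.053], 'gripper_force': 0.0, 'width': 85.112}
top [[420.86168205942, 0.0, 276.4663156359744], [0.0, 420.86168205942, 206.10258435594912], [0.0, 0.0, 1.0]] [[-0.0438, -0.999, -0.013], [-0.8804, 0.0447, -0.4721], [0.4722, -0.0092, -0.8815]] [-56.15176801 552.57642596 920.54550603]
side [[453.2465643988074, 0.0, 280.1801360291414], [0.0, 453.2465643988074, 213.18891341936873], [0.0, 0.0, 1.0]] [[-0.9983, -0.0588, -0.0043], [-0.0328, 0.6151, -0.7877], [0.0489, -0.7862, -0.616]] [559.68336501 125.4949754  898.66607698]
```

View pics/top0.png

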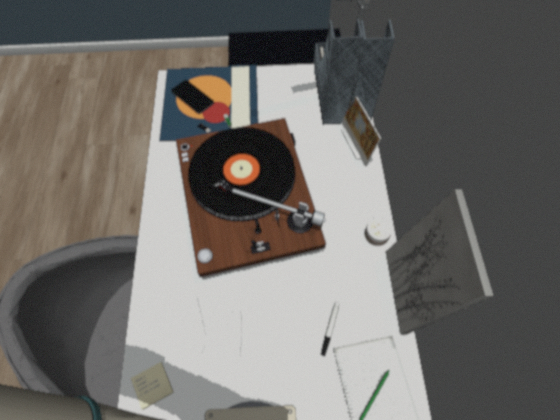

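View pics/side0.png

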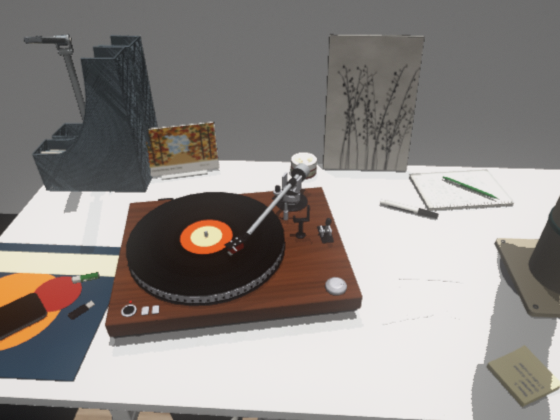

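The top view shows the plinth corners near (178,138), (283,121), (324,240), (200,268), with the needle at about (222,186) and the pivot at about (305,212). The side view has corners at (125,205), (323,190), (348,298), (117,305), and the cue lever at about (325,230). I'll fit the pose and overlay it.

```bash
cat > h.py <<'E'
import numpy as np,cv2
from scipy.optimize import least_squares
C={n:np.load(n+".npz") for n in("top","side")}
def proj(n,X):
    c=C[n];x=np.atleast_2d(X)@c["R"].T+c["t"];p=x@c["K"].T;return p[:,:2]/p[:,2:]
def w(P,p):
    P=np.atleast_2d(np.array(P,float));c,s=np.cos(p[2]),np.sin(p[2])
    return np.c_[p[0]+c*P[:,0]-s*P[:,1],p[1]+s*P[:,0]+c*P[:,1],P[:,2]]
def tub(r,a,z): return [-138-0+r*np.sin(a),-120+r*np.cos(a),z]
def lev(q,r=43): b=0.4-q; return [-188,r*np.sin(b),70+r*np.cos(b)]
COR=[[217.5,170,60],[217.5,-170,60],[-217.5,-170,60],[-217.5,170,60]]
E
cat > fit.py <<'E'
from h import *
P=COR+[[48,0,85]]
o={"top":[(178,138),(283,121),(324,240),(200,268),(241,169)],"side":[(117,305),(125,205),(323,190),(348,298),(206,235)]}
f=lambda p:np.concatenate([(proj(n,w(P,p))-o[n]).ravel() for n in o])
r=least_squares(f,[500,100,0.1],loss="soft_l1");print(r.x,np.round(f(r.x).reshape(2,-1,2),1).tolist());np.save("p.npy",r.x)
p=r.x
# arm angle from needle-ish tube end seen in both
t={"top":(222,186),"side":(236,246)}
g=lambda a:np.concatenate([(proj(n,w(tub(225,a[0],98),p))-t[n])[0] for n in t])
a=least_squares(g,[.5]);print(a.x,a.fun)
for n,(x0,y0,x1,y1,k) in {"top":(165,110,335,285,3.4),"side":(105,150,365,335,3)}.items():
    im=cv2.imread(f"pics/{n}0.png")[y0:y1,x0:x1];im=cv2.resize(im,None,fx=k,fy=k,interpolation=cv2.INTER_CUBIC)
    im=cv2.convertScaleAbs(im,alpha=1.5,beta=15)
    for Q,c in [(COR,(0,255,0)),([[48,0,98],[-138,-120,128]],(255,255,0)),([lev(0,0),lev(0)],(0,0,255)),([tub(158,a.x[0],110),tub(115,0,110)],(255,0,255)),([[48+150*np.cos(t),150*np.sin(t),84] for t in np.arange(0,6.28,.4)],(0,255,255))]:
        for u in proj(n,w(Q,p)):
            u=(u-[x0,y0]+.5)*k;cv2.drawMarker(im,tuple(int(v) for v in u),c,cv2.MARKER_CROSS,9,1)
    cv2.imwrite(f"pics/{n}1.png",im)
E
python3 fit.py
```

```text
[5.19992114e+02 8.29563726e+01 2.64521961e-01] [[[-39.8, 44.9], [-29.3, 31.0], [-21.0, 49.7], [-33.3, 65.0], [-31.7, 44.0]], [[64.6, 75.8], [50.5, 26.9], [55.2, 14.8], [109.1, 31.8], [67.6, 34.2]]]
[1.33078603] [ 7.99762213  7.56911381 13.24245056 -4.33675502]
```

View pics/top1.png

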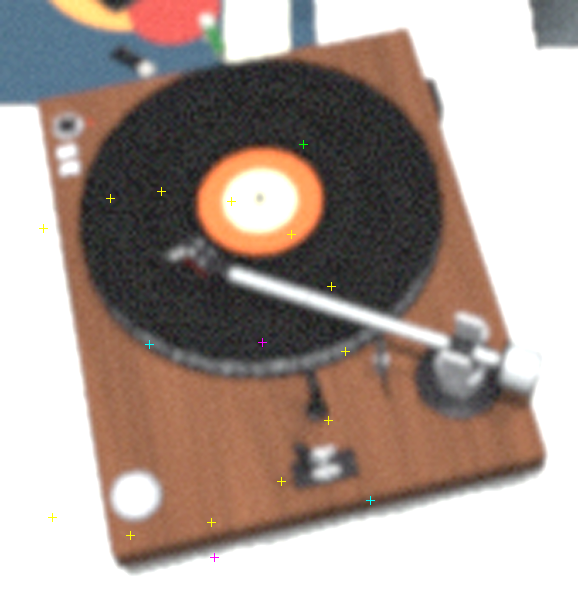

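View pics/side1.png

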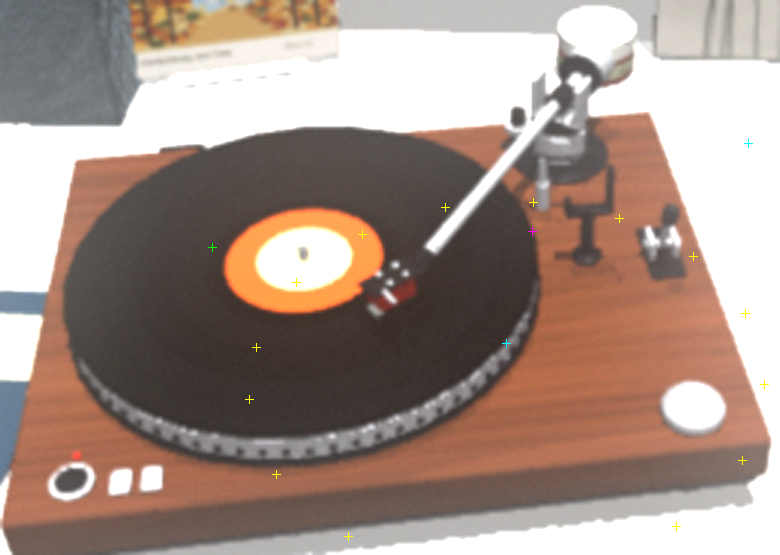

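```bash
python3 - <<'E'
s=open("fit.py").read()
import re
s=re.sub(r'o=\{.*?\n','o={"top":[(176.8,138.8),(285,118.2),(324.7,243.8),(199.4,273.8),(241.5,168)],"side":[(106.7,324.3),(130.3,203.3),(321.7,187.7),(361,296.7),(206,233.3)]}\n',s,count=1)
s=s.replace('[500,100,0.1],loss="soft_l1"','[500,100,0.1],x_scale=[100,100,.5]').replace('[48,0,85]','[48,0,98]')
s=s.replace('"top":(165,110,335,285,3.4),"side":(105,150,365,335,3)','"top":(195,160,335,280,5),"side":(215,140,365,250,5.2)').replace("}1.png","}2.png")
open("fit.py","w").write(s)
E
python3 fit.py
python3 -c "
import cv2,numpy as np
a,b=cv2.imread('pics/top2.png'),cv2.imread('pics/side2.png');print(a.shape,b.shape)"
```

```text
[6.54068568e+02 2.20263859e+00 1.96128683e-01] [[[-2.1, 0.2], [-0.2, -1.2], [1.4, -0.1], [-2.9, 0.3], [-1.0, -1.8]], [[-2.4, 0.2], [-0.5, -2.1], [1.1, -2.5], [3.3, -0.8], [-0.0, -3.1]]]
[0.64129378] [ 0.3362949   0.25190314 -1.14036282  2.83825789]
(600, 700, 3) (572, 780, 3)
```

View pics/side2.png

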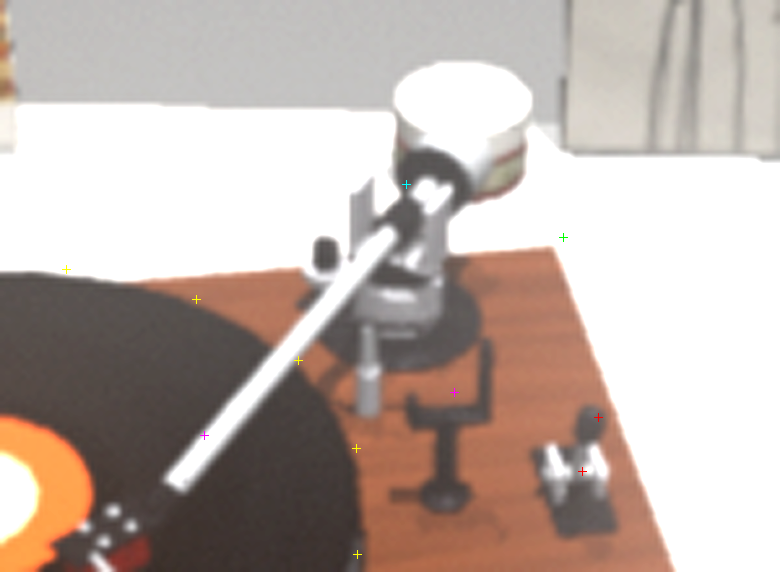

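View pics/top2.png

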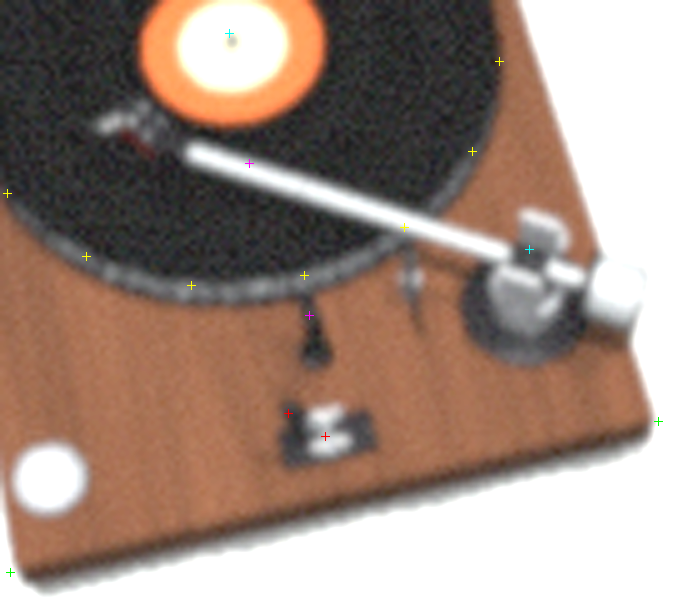

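```bash
cat > fit2.py <<'E'
from h import *
p0=np.load("p.npy")
T=np.arange(0,6.28,.02);circ=[[48+150*np.cos(t),150*np.sin(t),84] for t in T]
ext={"top":(188.5,295.3,127.6,215),"side":(127,285,192.3,296.7)}
cor={"top":[(176.8,138.8),(285,118.2),(324.7,243.8),(199.4,273.8)],"side":[(106.7,324.3),(130.3,203.3),(321.7,187.7),(361,296.7)]}
lt={"top":(253.3,242.3),"side":(328.8,220.6)}
rs={"top":(256.7,222),"side":(301.5,217)}
def f(p):
    r=[]
    for n in cor:
        u=proj(n,w(circ,p));r+=list(np.r_[u.min(0)[0],u.max(0)[0],u.min(0)[1],u.max(0)[1]]-ext[n])
        k=np.array(COR);k[:,:2]*=(217.5-2)/217.5
        r+=list((proj(n,w(k,p))-cor[n]).ravel()*.6)
        r+=list((proj(n,w(lev(0),p))-lt[n]).ravel());r+=list((proj(n,w(tub(115,0,110),p))-rs[n]).ravel())
    return np.array(r)
r=least_squares(f,p0,x_scale=[100,100,.5],loss="soft_l1");p=r.x;print(p0,p);print(np.round(f(p).reshape(2,-1),1).tolist())
np.save("p.npy",p)
# arm: tube end at 190 (collar), z~110
t={"top":(195+188/5,160+152/5),"side":(215+176/5.2,140+480/5.2)}
g=lambda a:np.concatenate([(proj(n,w(tub(a[1],a[0],110),p))-t[n])[0] for n in t])
a=least_squares(g,[.5,190],x_scale=[.1,10]);print(a.x,a.fun)
for q in(0,.4,.8):print("lever",q,w(lev(q),p))
for q in(a.x[0],.3,0):print("tube",q,w(tub(158,q,120),p))
print("rest",w(tub(115,0,110),p),"piv",w(tub(0,0,128),p),"dir x,y",np.cos(p[2]),np.sin(p[2]))
E
python3 fit2.py
```

```text
[6.54068568e+02 2.20263859e+00 1.96128683e-01] [6.54216893e+02 2.55476648e+00 1.96043257e-01]
[[-1.5, -0.9, -1.1, 1.8, -1.0, 0.4, -0.4, -0.4, 0.3, -0.4, -1.5, -0.4, -1.2, -0.2, -0.4, 0.5], [-1.0, -0.4, -1.4, -1.7, -0.7, -0.3, 0.1, -1.0, 0.2, -1.2, 1.1, -0.7, 0.7, -0.6, 0.3, -1.9]]
[  0.60566751 187.09324535] [ 0.76461786  0.2103427  -0.15251276  0.78478864]
lever 0 [[466.5562806  -17.64149915 109.60562274]]
lever 0.4 [[469.81803552 -34.06573739 113.        ]]
lever 0.8 [[473.07979044 -50.48997564 109.60562274]]
tube 0.6056675110357028 [[605.16089646   2.90110419 120.        ]]
tube 0.3 [[558.63067149  15.11937508 120.        ]]
tube 0 [[511.45826815  12.94586784 120.        ]]
rest [[519.83423446 -29.23046662 110.        ]] piv [[ 542.2350746  -142.02764017  128.        ]] dir x,y 0.980844987404052 0.19478991422644304
```

The fit now agrees with both pictures to about 1 px, or roughly 3 mm, with the arm at 0.61 rad. I'll shut the fingers, align the tool with the turntable and travel high.

drive_tool --motion '[{"fingers":0,"linear":[-0.01,-0.03,0],"twist":-0.119},{"fingers":0,"linear":[-0.01,-0.035,0],"twist":-0.119},{"fingers":0,"linear":[-0.01,-0.035,0],"twist":-0.119},{"fingers":0,"linear":[-0.01,-0.035,0],"twist":-0.119},{"fingers":0,"linear":[-0.01,-0.035,0],"twist":0}]'

```text
clock: 0.52
eef_pos: [221.9, 453.0, 230.9]
tool_rot: [-3.141, -0.001, -2.938]
force: [1.4, -0.2, -0.8]
width: 25.5
gripper_force: 0.0
```

drive_tool --motion '[{"fingers":0,"linear":[-0.012,-0.038,0],"twist":0},{"fingers":0,"linear":[-0.012,-0.038,0],"twist":0},{"fingers":0,"linear":[-0.012,-0.038,0],"twist":0},{"fingers":0,"linear":[-0.012,-0.038,0],"twist":0},{"fingers":0,"linear":[-0.012,-0.038,0],"twist":0}]'

```text
clock: 0.93
eef_pos: [319.2, 278.5, 231.2]
tool_rot: [-3.141, -0.0, -2.945]
force: [1.2, -0.6, 0.0]
width: 0.0
gripper_force: 0.0
```

drive_tool --motion '[{"fingers":0,"linear":[-0.012,-0.038,0],"twist":0},{"fingers":0,"linear":[-0.012,-0.038,0],"twist":0},{"fingers":0,"linear":[-0.012,-0.038,0],"twist":0},{"fingers":0,"linear":[-0.012,-0.038,0],"twist":0},{"fingers":0,"linear":[-0.012,-0.03,0],"twist":0}]'

```text
clock: 1.35
eef_pos: [413.5, 110.4, 231.3]
tool_rot: [-3.141, -0.001, -2.948]
force: [0.7, -0.4, 0.3]
width: -0.3
gripper_force: 0.0
```

drive_tool --motion '[{"fingers":0,"linear":[-0.009,-0.03,0],"twist":0},{"fingers":0,"linear":[-0.009,-0.03,0],"twist":0},{"fingers":0,"linear":[-0.007,-0.022,0.02],"twist":0},{"fingers":0,"linear":[0,0,0.03],"twist":0},{"fingers":0,"linear":[0,0,0],"twist":0}]'

```text
clock: 1.77
eef_pos: [450.9, 36.1, 177.7]
tool_rot: [3.141, -0.008, -2.949]
force: [-1.7, 0.4, -0.7]
width: -0.1
gripper_force: 0.0
```

```bash
cat > st.py <<'E'
from h import *
from cell import monitor
p=np.load("p.npy");s=monitor.read_state();e=np.array(s["eef_pos"]);d=e[:2]-p[:2];c,q=np.cos(p[2]),np.sin(p[2])
print("turntable frame",np.round([c*d[0]+q*d[1],-q*d[0]+c*d[1],e[2]],1),"F",np.round(s["force"],1),"t",s["clock"],np.round(s["tool_rot"],3))
E
python3 st.py
```

```text
turntable frame [-192.9   72.5  177.7] F [-1.7  0.4 -0.7] t 1.7667 [ 3.141 -0.008 -2.949]
```

drive_tool --motion '[{"fingers":0,"linear":[-0.005,-0.005,0.025],"twist":0},{"fingers":0,"linear":[0,-0.005,0.025],"twist":0},{"fingers":0,"linear":[0,0,0.02],"twist":0},{"fingers":0,"linear":[0,0,0.007],"twist":0},{"fingers":0,"linear":[0,0,0],"twist":0}]'

```text
clock: 2.18
eef_pos: [459.2, 30.0, 103.6]
tool_rot: [3.141, -0.003, -2.944]
force: [0.2, 0.5, 0.2]
width: -0.5
gripper_force: 0.0
```

```bash
python3 st.py
cat > look.py <<'E'
import sys
from cell import cams
from h import *
out=[]
for n,(x0,y0,x1,y1) in {"top":(200,150,335,285),"side":(220,140,355,275)}.items():
    im=cams.get_image(n)["color"][y0:y1,x0:x1];out.append(cv2.convertScaleAbs(cv2.resize(im,(400,400),interpolation=cv2.INTER_CUBIC),alpha=1.4,beta=10))
cv2.imwrite(f"pics/{sys.argv[1]}.png",np.hstack(out))
E
python3 look.py a
```

```text
turntable frame [-185.9   64.9  103.6] F [0.2 0.5 0.2] t 2.1833 [ 3.141e+00 -3.000e-03 -2.944e+00]
```

View pics/a.png

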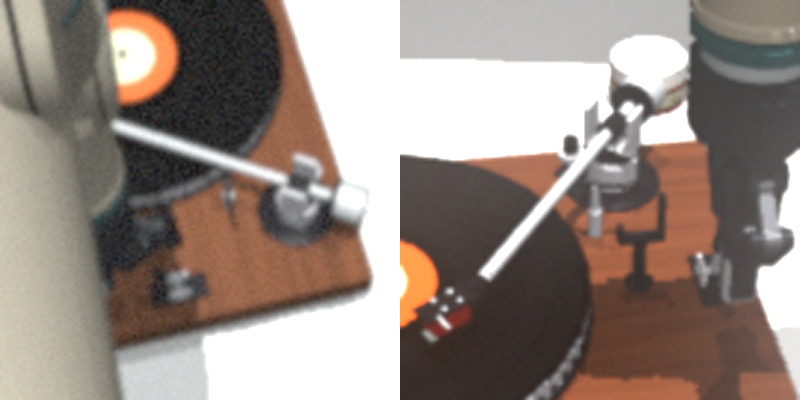

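The closed finger stands in front of the lever (side crop, about (738,290)) and clears the arm and rest. Now I push the lever back.

drive_tool --motion '[{"fingers":0,"linear":[0.002,-0.01,0.004],"twist":0},{"fingers":0,"linear":[0,-0.01,0],"twist":0},{"fingers":0,"linear":[0,-0.008,0],"twist":0},{"fingers":0,"linear":[0,-0.006,0],"twist":0},{"fingers":0,"linear":[0,-0.005,0],"twist":0}]'

```text
clock: 2.7
eef_pos: [466.9, -7.5, 102.2]
tool_rot: [3.139, 0.003, -2.944]
force: [-0.1, 1.9, -0.5]
width: -0.0
gripper_force: 0.5
```

drive_tool --motion '[{"fingers":0,"linear":[0,-0.004,0],"twist":0},{"fingers":0,"linear":[0,-0.004,0],"twist":0},{"fingers":0,"linear":[0,-0.004,0],"twist":0},{"fingers":0,"linear":[0,-0.003,0],"twist":0},{"fingers":0,"linear":[0,0,0],"twist":0}]'

```text
clock: 3.12
eef_pos: [469.1, -25.4, 100.2]
tool_rot: [-3.141, -0.0, -2.947]
force: [-0.4, -0.4, 0.0]
width: -0.2
gripper_force: 0.0
```

```bash
python3 st.py
```

```text
turntable frame [-187.     8.6  100.2] F [-0.4 -0.4  0. ] t 3.1167 [-3.141 -0.    -2.947]
```

drive_tool --motion '[{"fingers":0,"linear":[0,-0.002,0],"twist":0},{"fingers":0,"linear":[0,-0.002,0],"twist":0},{"fingers":0,"linear":[0,-0.002,0],"twist":0},{"fingers":0,"linear":[0,0,0],"twist":0},{"fingers":0,"linear":[0,0,0],"twist":0}]'

```text
clock: 3.53
eef_pos: [470.1, -30.2, 100.2]
tool_rot: [-3.141, -0.0, -2.946]
force: [0.2, -0.0, 0.1]
width: 0.2
gripper_force: 0.0
```

```bash
python3 st.py; python3 look.py b
```

```text
turntable frame [-186.9    3.7  100.2] F [ 0.2 -0.   0.1] t 3.5333 [-3.141 -0.    -2.946]
```

View pics/b.png

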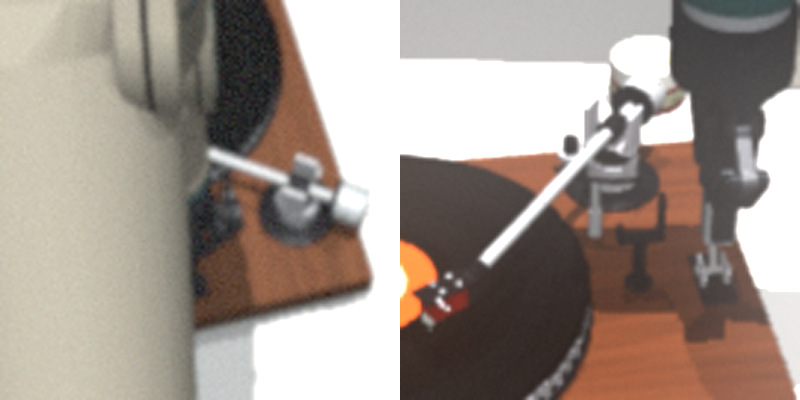

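The arm has largely risen: the tube end in the side crop moved from row 275 to row 262. I'll keep going until the stop gives a force.

drive_tool --motion '[{"fingers":0,"linear":[0,-0.002,0],"twist":0},{"fingers":0,"linear":[0,-0.002,0],"twist":0},{"fingers":0,"linear":[0,0,0],"twist":0}]'

```text
clock: 3.88
eef_pos: [470.9, -33.5, 100.2]
tool_rot: [3.141, -0.0, -2.945]
force: [-1.0, 2.1, 0.0]
width: -0.3
gripper_force: 0.9
```

drive_tool --motion '[{"fingers":0,"linear":[0,-0.0015,0],"twist":0},{"fingers":0,"linear":[0,0,0],"twist":0},{"fingers":0,"linear":[0,0,0],"twist":0}]'

```text
clock: 4.13
eef_pos: [470.9, -33.8, 100.2]
tool_rot: [3.14, -0.0, -2.944]
force: [-0.4, 4.6, 0.5]
width: -0.1
gripper_force: 2.6
```

```bash
python3 st.py
```

```text
turntable frame [-186.9    0.   100.2] F [-0.4  4.6  0.5] t 4.1333 [ 3.14  -0.    -2.944]
```

The stop is reached: y no longer moves and the force is 4.6 N. I'll back off, rise, and move over to the spindle side of the tube.

drive_tool --motion '[{"fingers":0,"linear":[0,0.007,0],"twist":0},{"fingers":0,"linear":[0,0.008,-0.01],"twist":0},{"fingers":0,"linear":[0,0,-0.03],"twist":0},{"fingers":0,"linear":[0,0,-0.025],"twist":0},{"fingers":0,"linear":[-0.02,-0.004,0],"twist":0}]'

```text
clock: 4.55
eef_pos: [487.5, -20.6, 169.7]
tool_rot: [-3.141, 0.002, -2.945]
force: [-1.2, -0.6, 0.0]
width: 0.1
gripper_force: 0.0
```

drive_tool --motion '[{"fingers":0,"linear":[-0.036,-0.005,0],"twist":0},{"fingers":0,"linear":[-0.037,-0.005,0],"twist":0},{"fingers":0,"linear":[-0.037,-0.005,0],"twist":0},{"fingers":0,"linear":[-0.036,-0.005,0],"twist":0},{"fingers":0,"linear":[0,0,0],"twist":0.12}]'

```text
clock: 4.97
eef_pos: [643.4, -10.7, 166.4]
tool_rot: [-3.141, 0.009, -3.065]
force: [1.4, 0.8, 0.3]
width: -0.4
gripper_force: 0.0
```

drive_tool --motion '[{"fingers":0,"linear":[0,0,0],"twist":0.12},{"fingers":0,"linear":[0,0,0],"twist":0.12},{"fingers":0,"linear":[0,0,0],"twist":0.12},{"fingers":0,"linear":[0,0,0],"twist":0.12},{"fingers":0,"linear":[0,0,0],"twist":0}]'

```text
clock: 5.38
eef_pos: [635.8, -11.4, 166.0]
tool_rot: [-3.141, 0.001, 2.735]
force: [0.3, 0.0, 0.5]
width: 0.1
gripper_force: 0.0
```

```bash
cat >> st.py <<'E'
T=np.array([c*d[0]+q*d[1]+138,-q*d[0]+c*d[1]+120]);b=p[2]+np.pi-s["tool_rot"][2];b=(b+np.pi)%(2*np.pi)-np.pi
print("tool ang",round(b,3),"polar r,ang",np.hypot(*T).round(1),np.arctan2(*T).round(3),"perp,along at tool ang",np.round([T[0]*np.cos(b)-T[1]*np.sin(b),T[0]*np.sin(b)+T[1]*np.cos(b)],1),"q7",round(float(s["qpos"][6]),2))
E
python3 st.py; python3 look.py c
```

```text
turntable frame [-20.8 -10.1 166. ] F [0.3 0.  0.5] t 5.3833 [-3.141e+00  1.000e-03  2.735e+00]
tool ang 0.602 polar r,ang 160.7 0.817 perp,along at tool ang [ 34.3 157. ] q7 1.26
```

View pics/c.png

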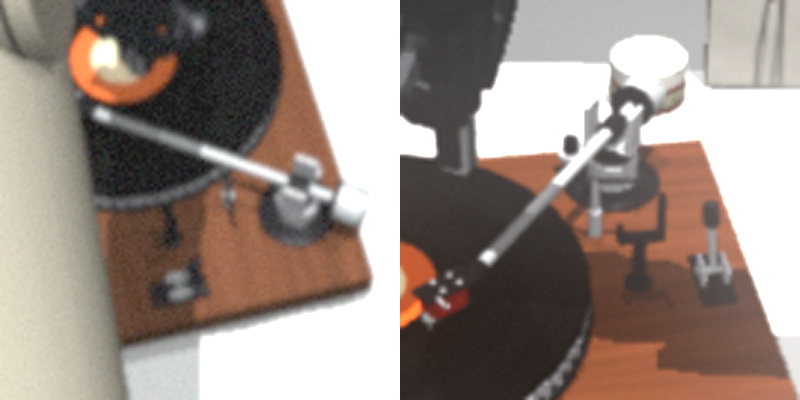

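The lever leans back with its tip at side crop (711,212), the arm is raised, and the finger is above and beyond the tube. I'll check the lever angle numerically and descend.

Run:
```python
from h import *
p=np.load("p.npy")
for q in(.7,.8):print(q,proj("side",w(lev(q),p)))
print("seen",220+311*.3375,140+212*.3375)
```

```text
0.7 [[326.25678847 210.06286594]]
0.8 [[325.77069764 209.41748403]]
seen 324.9625 211.55
```

drive_tool --motion '[{"fingers":0,"linear":[0,0,0.02],"twist":0},{"fingers":0,"linear":[0,0,0.02],"twist":0},{"fingers":0,"linear":[0,0,0.015],"twist":0},{"fingers":0,"linear":[0,0,0.005],"twist":0},{"fingers":0,"linear":[0,0,0],"twist":0}]'

```text
clock: 5.9
eef_pos: [634.8, -11.8, 104.2]
tool_rot: [-3.141, -0.003, 2.74]
force: [0.6, -0.5, 0.1]
width: -0.3
gripper_force: 0.0
```

drive_tool --motion '[{"fingers":0,"linear":[0.004,0,0],"twist":0},{"fingers":0,"linear":[0.004,0,0],"twist":0},{"fingers":0,"linear":[0.004,0,0],"twist":0},{"fingers":0,"linear":[0.003,0,0],"twist":0},{"fingers":0,"linear":[0.002,0,0],"twist":0}]'

```text
clock: 6.32
eef_pos: [620.0, -4.8, 106.0]
tool_rot: [3.141, 0.001, 2.738]
force: [0.5, 0.3, -0.1]
width: 0.4
gripper_force: 0.1
```

```bash
python3 st.py
```

```text
turntable frame [-35.   -0.5 106. ] F [ 0.5  0.3 -0.1] t 6.3167 [3.141e+00 1.000e-03 2.738e+00]
tool ang 0.599 polar r,ang 157.7 0.711 perp,along at tool ang [ 17.6 156.8] q7 1.27
```

drive_tool --motion '[{"fingers":0,"linear":[0.003,0,0],"twist":0},{"fingers":0,"linear":[0.005,0,0],"twist":-0.03},{"fingers":0,"linear":[0.0064,0.0005,0],"twist":-0.04},{"fingers":0,"linear":[0.0064,0.0005,0],"twist":-0.04},{"fingers":0,"linear":[0.0064,0.0005,0],"twist":-0.04}]'

```text
clock: 6.73
eef_pos: [594.7, 5.9, 105.3]
tool_rot: [-3.142, 0.0, 2.891]
force: [-0.3, -0.6, -0.2]
width: -0.1
gripper_force: 0.1
```

drive_tool --motion '[{"fingers":0,"linear":[0.0064,0.0005,0],"twist":-0.04},{"fingers":0,"linear":[0.0064,0.0005,0],"twist":-0.04},{"fingers":0,"linear":[0.0064,0.0005,0],"twist":-0.04},{"fingers":0,"linear":[0.0064,0.0005,0],"twist":-0.04},{"fingers":0,"linear":[0.0064,0.0005,0],"twist":-0.04}]'

```text
clock: 7.15
eef_pos: [563.7, 13.8, 105.4]
tool_rot: [3.142, 0.0, 3.091]
force: [-1.1, 0.0, -0.1]
width: 0.5
gripper_force: 0.1
```

```bash
python3 st.py
```

```text
turntable frame [-86.6  28.7 105.4] F [-1.1  0.  -0.1] t 7.15 [3.142 0.    3.091]
tool ang 0.246 polar r,ang 157.3 0.333 perp,along at tool ang [ 13.6 156.7] q7 1.49
```

drive_tool --motion '[{"fingers":0,"linear":[0.0064,0.0005,0],"twist":-0.04},{"fingers":0,"linear":[0.0064,0.0005,0],"twist":-0.04},{"fingers":0,"linear":[0.0048,0.0004,0],"twist":-0.03},{"fingers":0,"linear":[0.0032,0.0003,0],"twist":-0.02},{"fingers":0,"linear":[0,0,0],"twist":0}]'

```text
clock: 7.57
eef_pos: [542.6, 15.5, 105.3]
tool_rot: [3.141, -0.001, -3.064]
force: [0.2, -0.1, -0.0]
width: 0.1
gripper_force: 0.0
```

```bash
python3 st.py
cat > ang.py <<'E'
# arm angle: match bright tube axis in side view
from h import *
from cell import cams
import sys
p=np.load("p.npy")
for n in ("side","top"):
    g=cv2.cvtColor(cams.get_image(n)["color"],cv2.COLOR_BGR2GRAY).astype(np.float32)
    A=np.arange(-.1,.75,.01);best=[]
    for a in A:
        sc=[]
        for L,dz in((0.0,0),(0.066,.066)):
            u=proj(n,w([tub(r,a,110+r*L) for r in np.arange(40,185,3)],p)).astype(np.float32)
            v=cv2.remap(g,u[:,0],u[:,1],cv2.INTER_LINEAR).ravel();sc.append(np.median(v))
        best.append(sc)
    b=np.array(best);
    for j,l in enumerate(("low","high")):
        k=np.argsort(-b[:,j])[:4];print(n,l,[(round(A[i],2),int(b[i,j])) for i in k])
E
python3 ang.py
```

```text
turntable frame [-107.    34.4  105.3] F [ 0.2 -0.1 -0. ] t 7.5667 [ 3.141e+00 -1.000e-03 -3.064e+00]
tool ang 0.119 polar r,ang 157.5 0.198 perp,along at tool ang [ 12.5 157. ] q7 1.58
side low [(np.float64(0.26), 76), (np.float64(0.25), 74), (np.float64(0.27), 72), (np.float64(0.14), 68)]
side high [(np.float64(0.25), 79), (np.float64(0.22), 75), (np.float64(0.21), 75), (np.float64(0.24), 74)]
top low [(np.float64(0.14), 106), (np.float64(0.13), 105), (np.float64(0.15), 103), (np.float64(0.12), 102)]
top high [(np.float64(0.1), 107), (np.float64(0.11), 105), (np.float64(0.09), 103), (np.float64(0.12), 103)]
```

Both the finger's position and the top view put the arm at about 0.10. I'll continue to the middle of the rest.

drive_tool --motion '[{"fingers":0,"linear":[0.0048,0.0004,0],"twist":-0.03},{"fingers":0,"linear":[0.004,0.0003,0],"twist":-0.025},{"fingers":0,"linear":[0.003,0.0002,0],"twist":-0.02},{"fingers":0,"linear":[0.002,0,0],"twist":-0.015},{"fingers":0,"linear":[0,0,0],"twist":0}]'

```text
clock: 8.08
eef_pos: [528.9, 14.8, 105.3]
tool_rot: [3.141, -0.001, -2.974]
force: [0.1, 0.5, -0.5]
width: 0.2
gripper_force: 0.0
```

```bash
python3 st.py;python3 ang.py
```

```text
turntable frame [-120.6   36.4  105.3] F [ 0.1  0.5 -0.5] t 8.0833 [ 3.141e+00 -1.000e-03 -2.974e+00]
tool ang 0.029 polar r,ang 157.4 0.111 perp,along at tool ang [ 12.9 156.9] q7 1.64
side low [(np.float64(-0.01), 81), (np.float64(-0.02), 80), (np.float64(-0.03), 79), (np.float64(-0.0), 78)]
side high [(np.float64(-0.0), 89), (np.float64(-0.01), 85), (np.float64(0.01), 84), (np.float64(0.02), 82)]
top low [(np.float64(0.05), 107), (np.float64(0.04), 107), (np.float64(0.06), 106), (np.float64(0.03), 105)]
top high [(np.float64(0.02), 107), (np.float64(0.01), 107), (np.float64(0.03), 106), (np.float64(-0.0), 106)]
```

drive_tool --motion '[{"fingers":0,"linear":[0.0015,0,0],"twist":0},{"fingers":0,"linear":[0,0,0],"twist":0},{"fingers":0,"linear":[-0.006,0,0],"twist":0},{"fingers":0,"linear":[-0.012,0,-0.01],"twist":0},{"fingers":0,"linear":[0,0,-0.03],"twist":0}]'

```text
clock: 8.6
eef_pos: [545.9, 18.1, 142.7]
tool_rot: [3.141, -0.004, -2.975]
force: [0.9, 0.2, 0.1]
width: 0.5
gripper_force: 0.0
```

drive_tool --motion '[{"fingers":0,"linear":[0,0,-0.035],"twist":0},{"fingers":0,"linear":[-0.03,0,-0.01],"twist":-0.03},{"fingers":0,"linear":[0,0,0],"twist":0}]'

```text
clock: 8.85
eef_pos: [583.1, 24.0, 194.5]
tool_rot: [-3.141, 0.014, -2.944]
force: [0.9, 0.4, 0.6]
width: 0.0
gripper_force: 0.0
```

```bash
python3 st.py;python3 ang.py
```

```text
turntable frame [-65.5  34.9 194.5] F [0.9 0.4 0.6] t 8.85 [-3.141  0.014 -2.944]
tool ang -0.002 polar r,ang 171.0 0.438 perp,along at tool ang [ 72.7 154.7] q7 1.66
side low [(np.float64(-0.0), 113), (np.float64(-0.01), 112), (np.float64(0.01), 111), (np.float64(-0.02), 109)]
side high [(np.float64(0.02), 117), (np.float64(0.01), 114), (np.float64(-0.0), 111), (np.float64(0.03), 110)]
top low [(np.float64(0.04), 106), (np.float64(0.05), 104), (np.float64(0.03), 104), (np.float64(0.06), 102)]
top high [(np.float64(0.01), 105), (np.float64(-0.0), 104), (np.float64(0.02), 104), (np.float64(0.03), 100)]
```

The arm stands at about 0.01, over the rest, and is still raised. Now to the rear side of the lever.

drive_tool --motion '[{"fingers":0,"linear":[0.03,-0.022,0],"twist":0},{"fingers":0,"linear":[0.031,-0.022,0],"twist":0},{"fingers":0,"linear":[0.031,-0.022,0],"twist":0},{"fingers":0,"linear":[0.03,-0.022,0],"twist":0},{"fingers":0,"linear":[0,0,0],"twist":0}]'

```text
clock: 9.37
eef_pos: [465.2, -93.6, 189.1]
tool_rot: [-3.141, -0.01, -2.955]
force: [-0.6, -0.4, 1.0]
width: 0.2
gripper_force: 0.0
```

drive_tool --motion '[{"fingers":0,"linear":[0,0,0.01],"twist":0},{"fingers":0,"linear":[0,0,0],"twist":0}]'

```text
clock: 9.53
eef_pos: [470.9, -87.9, 178.8]
tool_rot: [3.14, -0.004, -2.947]
force: [-0.2, 0.2, -0.9]
width: 0.2
gripper_force: 0.0
```

```bash
python3 st.py
```

```text
turntable frame [-197.4  -53.   178.8] F [-0.2  0.2 -0.9] t 9.5333 [ 3.14  -0.004 -2.947]
tool ang 0.002 polar r,ang 89.5 -0.725 perp,along at tool ang [-59.5  66.9] q7 1.87
```

drive_tool --motion '[{"fingers":0,"linear":[-0.007,0,0.02],"twist":0},{"fingers":0,"linear":[0,0,0.025],"twist":0},{"fingers":0,"linear":[0,0,0.022],"twist":0},{"fingers":0,"linear":[0,0,0.01],"twist":0},{"fingers":0,"linear":[0,0,0],"twist":0}]'

```text
clock: 9.95
eef_pos: [477.9, -85.4, 101.1]
tool_rot: [3.14, -0.005, -2.945]
force: [-0.5, 0.2, -0.1]
width: -0.5
gripper_force: 0.0
```

```bash
python3 st.py
```

```text
turntable frame [-190.1  -51.9  101.1] F [-0.5  0.2 -0.1] t 9.95 [ 3.14  -0.005 -2.945]
tool ang -0.001 polar r,ang 85.7 -0.653 perp,along at tool ang [-52.   68.1] q7 1.85
```

drive_tool --motion '[{"fingers":0,"linear":[-0.002,0.008,0],"twist":0},{"fingers":0,"linear":[0,0.006,0],"twist":0},{"fingers":0,"linear":[0,0.005,0],"twist":0},{"fingers":0,"linear":[0,0.004,0],"twist":0},{"fingers":0,"linear":[0,0.004,0],"twist":0}]'

```text
clock: 10.37
eef_pos: [477.7, -59.1, 104.7]
tool_rot: [-3.14, 0.003, -2.945]
force: [1.2, -1.5, 3.0]
width: 0.0
gripper_force: 1.4
```

drive_tool --motion '[{"fingers":0,"linear":[0,0.004,0],"twist":0},{"fingers":0,"linear":[0,0.004,0],"twist":0},{"fingers":0,"linear":[0,0.004,0],"twist":0},{"fingers":0,"linear":[0,0.004,0],"twist":0},{"fingers":0,"linear":[0,0.003,0],"twist":0}]'

```text
clock: 10.78
eef_pos: [472.5, -39.8, 103.2]
tool_rot: [3.141, -0.0, -2.945]
force: [0.3, 0.3, -0.4]
width: -0.1
gripper_force: 0.3
```

drive_tool --motion '[{"fingers":0,"linear":[0,0.002,0],"twist":0},{"fingers":0,"linear":[0,0,0],"twist":0},{"fingers":0,"linear":[0,0,0],"twist":0}]'

```text
clock: 11.03
eef_pos: [472.1, -38.5, 103.1]
tool_rot: [3.141, -0.001, -2.945]
force: [-0.0, 0.4, 0.4]
width: 0.1
gripper_force: 0.0
```

```bash
python3 st.py
```

```text
turntable frame [-186.7   -4.8  103.1] F [-0.   0.4  0.4] t 11.0333 [ 3.141e+00 -1.000e-03 -2.945e+00]
tool ang -0.0 polar r,ang 125.1 -0.399 perp,along at tool ang [-48.6 115.3] q7 1.77
```

drive_tool --motion '[{"fingers":0,"linear":[0,0.002,0],"twist":0},{"fingers":0,"linear":[0,0.002,0],"twist":0},{"fingers":0,"linear":[0,0,0],"twist":0},{"fingers":0,"linear":[0,0,0],"twist":0}]'

```text
clock: 11.37
eef_pos: [471.6, -35.4, 103.2]
tool_rot: [-3.141, -0.0, -2.946]
force: [0.7, -3.1, -0.6]
width: 0.3
gripper_force: 1.2
```

drive_tool --motion '[{"fingers":0,"linear":[0,0.0015,0],"twist":0},{"fingers":0,"linear":[0,0,0],"twist":0},{"fingers":0,"linear":[0,0,0],"twist":0}]'

```text
clock: 11.62
eef_pos: [471.6, -35.0, 103.3]
tool_rot: [-3.14, 0.0, -2.947]
force: [0.7, -6.8, -1.6]
width: 0.1
gripper_force: 2.6
```

```bash
python3 st.py
```

```text
turntable frame [-186.5   -1.3  103.3] F [ 0.7 -6.8 -1.6] t 11.6167 [-3.14   0.    -2.947]
tool ang 0.002 polar r,ang 128.2 -0.388 perp,along at tool ang [-48.6 118.6] q7 1.76
```

The front stop is reached at 6.8 N. I'll back off, rise, clear the view and look.

drive_tool --motion '[{"fingers":0,"linear":[0,-0.006,0],"twist":0},{"fingers":0,"linear":[0,-0.01,0],"twist":0},{"fingers":0,"linear":[0,0,-0.03],"twist":0},{"fingers":0,"linear":[0,0,-0.04],"twist":0},{"fingers":0,"linear":[0,0,-0.03],"twist":0}]'

```text
clock: 12.03
eef_pos: [474.6, -49.3, 205.1]
tool_rot: [3.141, -0.0, -2.946]
force: [0.5, -0.1, -0.5]
width: 0.0
gripper_force: 0.0
```

drive_tool --motion '[{"fingers":0,"linear":[0,-0.03,-0.02],"twist":0},{"fingers":0,"linear":[0,-0.04,0],"twist":0},{"fingers":0,"linear":[0,-0.04,0],"twist":0},{"fingers":0,"linear":[0,-0.03,0],"twist":0},{"fingers":0,"linear":[0,0,0],"twist":0}]'

```text
clock: 12.45
eef_pos: [502.0, -194.7, 223.7]
tool_rot: [-3.137, 0.001, -2.955]
force: [0.3, -0.6, 0.1]
width: -0.1
gripper_force: 0.0
```

```bash
python3 st.py; python3 ang.py; python3 look.py d
```

```text
turntable frame [-187.7 -163.8  223.7] F [ 0.3 -0.6  0.1] t 12.45 [-3.137e+00  1.000e-03 -2.955e+00]
tool ang 0.009 polar r,ang 66.2 -2.294 perp,along at tool ang [-49.3 -44.3] q7 2.07
side low [(np.float64(0.01), 198), (np.float64(0.02), 194), (np.float64(-0.0), 193), (np.float64(0.03), 181)]
side high [(np.float64(0.02), 197), (np.float64(0.03), 197), (np.float64(0.04), 190), (np.float64(0.01), 182)]
top low [(np.float64(0.56), 143), (np.float64(0.55), 143), (np.float64(0.53), 143), (np.float64(0.57), 143)]
top high [(np.float64(0.5), 143), (np.float64(0.53), 143), (np.float64(0.51), 143), (np.float64(0.54), 143)]
```

View pics/d.png

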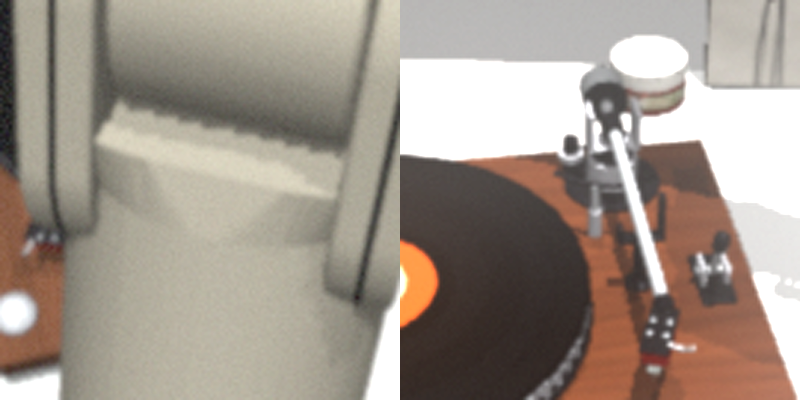

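The side crop shows the tube lying in the cradle at about (640,225). The lever tip, at (720,240), is back at its starting forward position, and the robot is clear.

```bash
python3 -c "
from cell import ctrl;print(ctrl.finish_job())"
```

```text
the job is handed in; nothing more can be done
None
```

The job is handed in at about 12.5 s: I raised the tonearm with the cue lever, swung it over its rest (about 0.01 rad) and lowered it there with the lever fully forward, with no push over about 7 N.

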